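# Bolt and lock the cover of the control box

## Robot

A 6-joint arm with a two-finger parallel gripper is mounted at the origin on a cart in front of the work surface, level with it; the furniture and walls round the work are solid. World frame = base frame: x ahead of the robot, y to its left, z up, the work surface at z = 0. Lengths are in m, angles in rad, forces in N, time in s.
With the tool pointing down it reaches from about 0.4 to 0.925 m from the base axis. Payload 3.4 kg.
Tool frame: the origin (TCP) lies between the finger pads; the fingertips stand r.tips_ahead ahead of it and the grasp point (between the pads) lies 5 mm behind it (r.tips_ahead is the distance from the TCP to the fingertips, in m); z points along the fingers, y is the line along which they close (so a half turn about z gives the same grasp; the last joint's range is limited). The gripper opens to 85 mm and grips with 20 to 120 N. Pads are 22 mm wide; open, the fingers measure 114 mm over their backs; the gripper's body (76 mm by 85 mm) begins 54 mm behind the grasp point. The pads swing forward as they close: fully open they stand 13 mm farther back than shut.
Start: joints at [-1.183, 0.307, 1.506, -0, 1.328, -0.073], TCP at [0.256, -0.515, 0.245] pointing down, gripper open.
Joint ranges: [-3.12, 3.12], [-1.05, 2.28], [0.14, 2.33], [-1.42, 4.57], [0.1, 2.73], [-2.68, 2.68]. Speed limits (rad/s): [2.57, 2.57, 3.14, 3.14, 3.14, 3.14].

## Interface

Orientations are given as [roll, pitch, yaw] about the fixed x, y, z axes, in that order (R = Rz(yaw) Ry(pitch) Rx(roll)).
In Python, from station import r gives the robot as it stands.
- The arm moves only by the tool play_rows, never from a script. Its argument "targets" is a list of rows, each a list of 5 numbers: the opening, from -1 (shut) to 1 (fully open), then the shift along the tool's x, y, z in mm, then the turn about the tool's z in rad. In form: [[grip, dx, dy, dz, yaw], ...]. A call has 1 to 12 rows; each row shifts and turns the commanded pose from where the row before left it, along the tool's axes as they then stand; what a row does not reach is not made up. A row lasts 1/8 s, in which the tool goes at most 62.5 mm and 10.7 degrees, less where a joint would pass 70% of its speed; a pose out of reach is approached as far as the arm can. A call with a gripper value outside its range is refused whole. The fingers move at their own pace and stop on an object; "grip_force" is the grip in N (left out, the last holds). Time passes only in rows, so rows that do not move let the fingers close. It gives the time, the measured TCP pose, the force, the opening and the grip force at its end, in the units of the state.
- r.get_obs(): the state, without advancing time (a new reading comes with each control period).
- r.read_camera(name): name is "scene" or "top"; returns a dict with "img" (384x512x3 uint8, blue, green, red), "fx", "fy", "cx", "cy" (pixels), "T" (4x4, takes a point from camera to world coordinates). Camera axes: x right, y down, z forward; pixel columns grow to the right and rows downward; lengths in m; the calibration is good to about 2 mm. A picture is of the moment at which its call begins. There is no depth.
- r.sign_off(): hands the job in; it is judged then, once.
The state is a dict: "t": time; "joint_positions": joint angles; "qd": joint speeds; "joint_torque": joint torques, N m; "eef_pos": TCP position; "ee_rot": TCP orientation; "contact_force": force on the tool from outside, world axes, zero at the start; "wrist_torque": the same for the moment, N m; "gripper_width": opening from 0.0 (shut) to 1.0 (fully open); "grip_force": force on a finger pad.
Only numpy, scipy, OpenCV 4.12 (cv2) and the standard library are available. Lean on these libraries where they do the work, as an engineer would, in place of code of your own. Each camera call takes 0.05 s, during which the arm holds its last target. There are 200 camera calls.

## Task

Secure the cover of the grey control box: first slide the barrel bolt fully home through its keeper, then take the flat-bladed key (the one with the flat paddle handle) from its stand and with its blade turn both slotted cover screws clockwise until they stop, so that each slot lies parallel to the bolt. Finally hang the key back upright in the empty hole of its stand and let go; do not touch the screws with the gripper, and leave the square-ended key and the other things lying about where they are.

Things in the scene. Friction and masses are not known exactly. Their poses are not given: they have to be found in the camera images.
- case: Grey steel control box, 170 x 280 x 75 mm (x, y, z), fixed, yaw within 0.3 rad; origin at the centre of its underside, z up. Its top is at z = 80 mm: aluminium cover at y = -135 to 65 mm, grey fixed strip at y = 68 to 136 mm. On it: the bolt along y at x = -50 mm (robot's side) and two slotted screws in a row along y at x = 35 mm.
- keeper (a point): Centre of the bolt's keeper, a dark steel staple 25 x 12 x 23 mm on the fixed strip, 92 mm above the worktop; the bolt (10 mm rod) passes through it along y. Axes as the case's.
- bolt (a joint): Travel of the bolt along the case's +y, towards the keeper: 0 drawn back, 0.036 m fully home at its stop (its tip then stands 4 mm beyond the keeper). Starts at 0 to 0.008 m. Stays where it is left; friction about 2 N.
- bolt_knob (a point): On the axis of the bolt's upright round steel knob, 16 mm in diameter, gripped from above; point 126 mm above the worktop, knob from 109 to 135 mm. Moves with the bolt; axes as the case's (bolt slides home along +y). The guides beside it on the bolt's line are 100 mm high: fingertips above 104 mm clear them.
- screw_left (a joint): Turn of the left screw (nearer the keeper, at case x = 35, y = 30 mm): 0 open, slot along the case's x; grows turning clockwise seen from above; 1.571 rad locked at its stop, slot along the case's y, parallel to the bolt, in line with two ticks on the cover. Starts at 0.3 to 0.6 rad. Stays where it is left; friction about 0.06 N m.
- screw_right (a joint): The same for the right screw (at case x = 35, y = -100 mm).
- screw_left_slot (a point): Centre of the left screw's slot floor, on its axis, 86 mm above the worktop. Steel head 36 mm in diameter, top at 95 mm; slot right across it, 7 mm wide, 9 mm deep, mouth flared to about 11 mm. x runs along the slot, z up; it turns with the screw (its yaw falls as the screw is tightened).
- screw_right_slot (a point): The same for the right screw.
- stand: Dark steel key stand, 180 x 70 x 92 mm, fixed, yaw within 0.3 rad; origin at the centre of its underside, z up, x along its length. Its top plate (8 mm thick, top at 92 mm) has two round 35 mm holes at x = -42 and +42 mm, y = 0; a key hangs upright in each by its flange. Which key hangs in which hole varies.
- blade_key: Flat-bladed key, 113 mm long, about 0.16 kg, hanging in the stand. Origin at the centre of the blade's lower edge, z up along the key; seated, 30 mm above the worktop. Blade 22 mm wide along x, 4 mm thick along y (edge bevelled to 2.4 mm), 18 mm long; then a 12 mm shank. The same after half a turn about z. About 0.13 rad of play each way in a slot.
- key_handle (a point): Centre of the bladed key's black paddle handle, 92 mm above its origin: the paddle is 44 mm wide along the key's x, 16 mm thick along y (grip across y from above) and runs from 67 to 113 mm above the origin. Axes as the key's.
- key_flange (a point): On the key's axis at the underside of its flange, 62 mm above its origin: flange 48 mm in diameter, 6 mm thick; below it a 30 mm bush 8 mm long and a cone down to the shank. Seated, this point is level with the top of the stand's plate.
- square_key: The other key, left alone: the same shank and flange, but a 12 mm square end (too thick for the slots) and a round knob handle 30 mm in diameter. Same origin, also hanging in the stand.
- hone_stone: Bystander: dark hone stone in a wooden block, 56 x 170 x 29 mm, between the case and the stand; origin under its centre.
- awl: Bystander: awl with a black grip, 25 x 188 x 25 mm, lying to the left; origin under its centre.
- needle_tin: Bystander: flat olive tin, 68 x 98 x 20 mm, lying between case and stand; origin under its centre.
- haemostat_3: Bystander: steel haemostat, 63 x 164 x 11 mm, lying in front of the case; origin under its centre.
Things that resemble listed ones, but are neither listed nor needed, are in the scene too. What is shaped like the blade_key but pink or yellow is not meant.

How it is judged:
On the way, in this order (a step that is already met when the one before it is completed fails the run):
1. the bolt is fully home in its keeper (value of joint bolt above 0.033 m), for 0.2 s.
2. the bladed key is drawn up out of the stand (z of blade_key in the frame of stand above 0.09 m), for 0.1 s.
3. one of the screws is turned to its stop (value of joint any of screw_left, screw_right above 1.46 rad), for 0.1 s.
4. both screws are turned to their stops (value of joint each of screw_left, screw_right above 1.46 rad), for 0.1 s.
At the end, for the whole second after the job is handed in: The bolt is home (within 3 mm of its stop), both screws are locked (joint over 1.46 rad, within about 0.11 rad of the stop), and the bladed key hangs at rest and upright (within 0.12 rad) in a hole of the stand, within 8 mm of the hole's centre and 4 mm of its seated height (all of step 4 and value of joint bolt above 0.033 m and (x of blade_key in the frame of stand between -0.05 and -0.034 m or x of blade_key in the frame of stand between 0.034 and 0.05 m) and y of blade_key in the frame of stand between -0.008 and 0.008 m and z of blade_key in the frame of stand between 0.026 and 0.034 m and angle between blade_key's own z axis and vertical below 0.12 rad and linear speed of blade_key below 0.02 m/s); the robot touches nothing.
It fails at once if the gripper or arm touches a screw (contact force between any of the fingers, the arm and screw_left above 1 N or contact force between any of the fingers, the arm and screw_right above 1 N).
It fails at once if the square-ended key is lifted or pushed out of its place (distance of square_key from where it was at the start of the episode above 0.025 m).
It fails at once if a bystander is pushed more than 30 mm from its place (distance of any of hone_stone, awl, needle_tin, haemostat_3 from where it was at the start of the episode above 0.03 m).
It also fails if it takes over 67 s, if anything falls off the work surface, if the arm or the gripper's body presses on something with over 40 N, if the wrist force passes 120 N, or if a joint passes its speed limit or range.

## Working session

There is one attempt and no reset: what is moved stays moved. The work goes in short steps, Python scripts to look and compute and a tool call to move; the robot and the scene stay as the last step left them, time stands still between calls to the robot, and variables do not carry over. Pictures are saved under pics/ and viewed, at most 10 in all, crops included, and the job is handed in when it is done.

Besides the shell and the picture viewer there is one more tool, called by a JSON object that holds its "op" and its "data". play_rows: Moves the arm, as the interface text tells. Its arguments: {"type":"object","properties":{"targets":{"type":"array"},"grip_force":{"type":"number"}},"required":["targets"]}

```bash
mkdir -p pics; python3 - <<'E'
from station import r
import cv2,numpy as np
for n in("scene","top"):
    c=r.read_camera(n); cv2.imwrite(f"pics/{n}0.png",c["img"]); print(n,c["fx"],c["fy"],c["cx"],c["cy"],np.round(c["T"],4).tolist())
    cv2.imwrite(f"pics/{n}0b.png",cv2.resize(c["img"],(800,600),interpolation=cv2.INTER_CUBIC))
print(r.get_obs(),r.tips_ahead)
E
```

```text
scene 427.9867000125685 427.9867000125685 251.75470586600113 191.6320695371767 [[-0.8351, -0.3633, 0.413, 0.0101], [-0.5499, 0.5305, -0.6452, 0.7546], [0.0153, -0.7659, -0.6428, 0.8982], [0.0, 0.0, 0.0, 1.0]]
top 408.4303797866753 408.4303797866753 251.68154670774163 187.58796269370168 [[-0.0251, -0.993, 0.1154, 0.3355], [-0.9995, 0.0228, -0.0212, -0.0137], [0.0184, -0.1159, -0.9931, 1.6538], [0.0, 0.0, 0.0, 1.0]]
{'t': 0.1, 'joint_positions': array([-1.18348489e+00,  3.07477475e-01,  1.50750107e+00, -2.50572477e-05,
        1.32838761e+00, -7.34951078e-02]), 'qd': array([ 0.00062987, -0.0019865 , -0.00344897,  0.00020874, -0.0004301 ,
        0.00074145]), 'joint_torque': array([ 2.78504231e-04, -4.58529317e+01, -2.52608389e+01, -1.68389774e-04,
        5.62447007e-03,  4.00645916e-06]), 'eef_pos': array([ 0.25544099, -0.51450471,  0.24450071]), 'ee_rot': array([-3.13982215e+00, -1.05978086e-04,  4.60812489e-01]), 'contact_force': array([-0.34606754,  0.94965079,  0.14867618]), 'wrist_torque': array([ 0.01402868, -0.00605256,  0.0217519 ]), 'grip_force': 0.0, 'gripper_width': 0.9994912822080102} 0.014
```

View pics/scene0b.png

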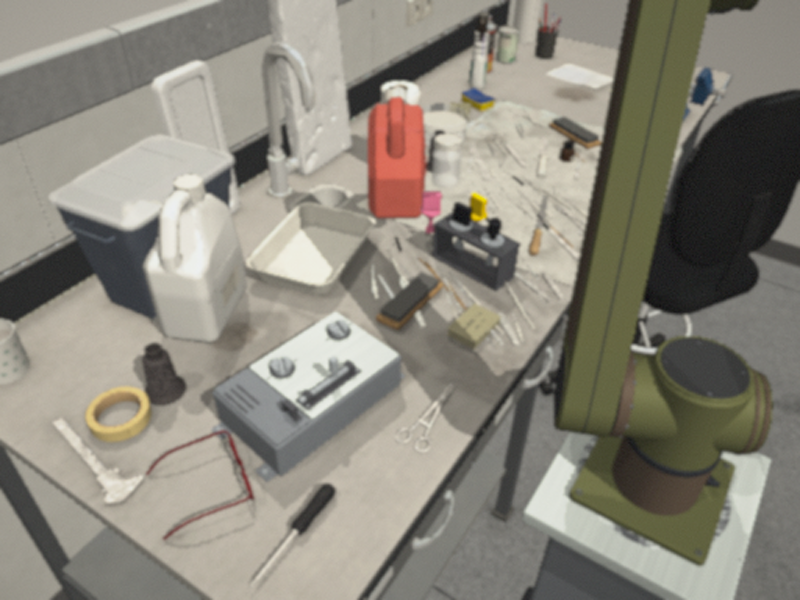

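View pics/top0b.png

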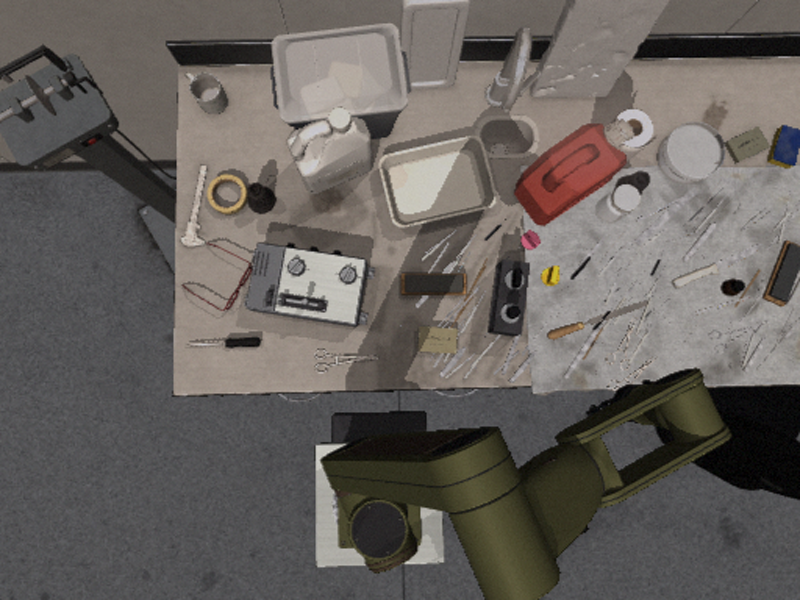

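The scene view shows the case at about (310,390) and the stand at (475,245). Next I'll enlarge both in both views.

```bash
cat > h.py <<'E'
import cv2,numpy as np
def crop(img,x0,y0,w,h,s,step=10):
    o=cv2.resize(img[y0:y0+h,x0:x0+w],None,fx=s,fy=s,interpolation=cv2.INTER_CUBIC)
    for x in range(-(-x0//step)*step,x0+w,step):
        u=int((x-x0+.5)*s); cv2.line(o,(u,0),(u,6),(0,0,255),1); cv2.putText(o,str(x),(u-8,16),0,.35,(0,0,255),1)
    for y in range(-(-y0//step)*step,y0+h,step):
        v=int((y-y0+.5)*s); cv2.line(o,(0,v),(6,v),(0,0,255),1); cv2.putText(o,str(y),(8,v+4),0,.35,(0,0,255),1)
    return o
E
python3 - <<'E'
from h import *
s=cv2.imread("pics/scene0.png");t=cv2.imread("pics/top0.png")
cv2.imwrite("pics/c1.png",crop(s,135,195,128,110,6))
b=crop(t,155,150,85,62,9); cv2.imwrite("pics/c2.png",b)
a=crop(s,268,115,66,70,6); b=crop(t,308,155,52,70,6)
o=np.zeros((420,396+312+4,3),np.uint8); o[:,:396]=a; o[:,400:]=b
cv2.imwrite("pics/c3.png",o)
E
```

```text
(no output)
```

View pics/c1.png

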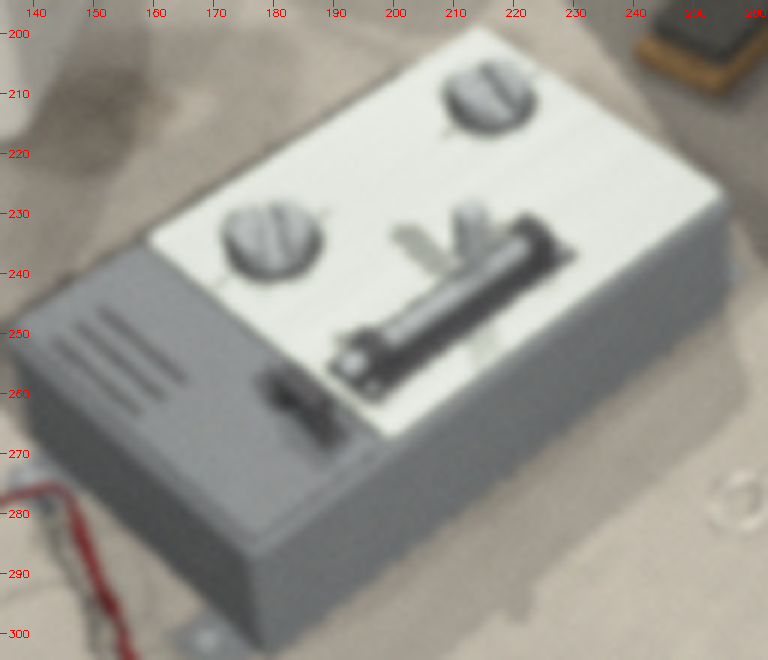

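View pics/c2.png

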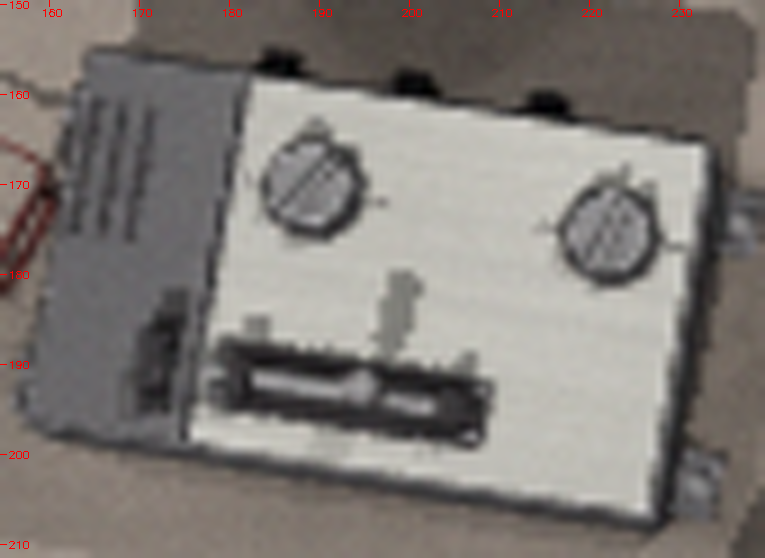

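View pics/c3.png

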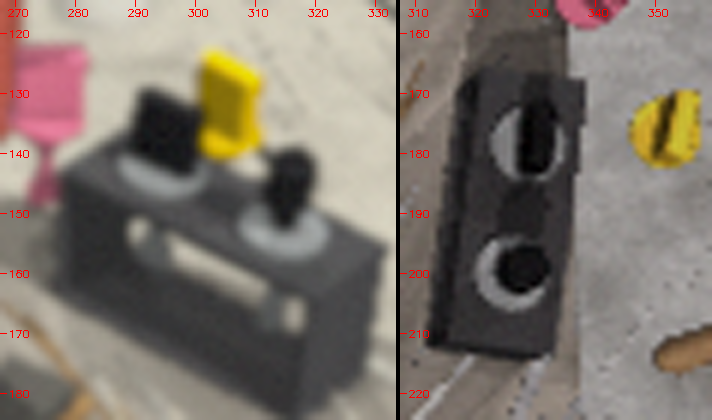

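The case crop shows the left screw head at scene (180,233) and the right one at (216,210), with the bolt knob at (213,230). In the top view they are at (189,170), (222,175) and (195,193).

There are four key-like things:
- **Pink paddle:** scene (275,135), a decoy.
- **Yellow paddle:** scene (305,131), a decoy.
- **Black round knob:** (315,146) in the near hole, which is the square key.
- **Black flat paddle:** (295,136) in the far hole, top view (329,178). This is the blade key, because it is black, has a flat paddle and hangs in the stand. The enlarged crop confirms it.

```bash
cat >> h.py <<'E'
from scipy.optimize import least_squares
import json
TS=np.array([[-0.8351,-0.3633,0.413,0.0101],[-0.5499,0.5305,-0.6452,0.7546],[0.0153,-0.7659,-0.6428,0.8982],[0,0,0,1.]])
TT=np.array([[-0.0251,-0.993,0.1154,0.3355],[-0.9995,0.0228,-0.0212,-0.0137],[0.0184,-0.1159,-0.9931,1.6538],[0,0,0,1.]])
CAM={'s':(427.987,251.755,191.632,TS),'t':(408.430,251.682,187.588,TT)}
def proj(c,P):
    f,cx,cy,T=CAM[c]; q=(np.asarray(P,float)-T[:3,3])@T[:3,:3]
    return np.stack([f*q[...,0]/q[...,2]+cx,f*q[...,1]/q[...,2]+cy],-1)
def tri(ps,pt):
    s=least_squares(lambda p:np.r_[proj('s',p)-ps,proj('t',p)-pt],[.5,0,.1]); return s.x,s.fun
def rect(img,c,x,y,z,half,mm=.25):
    n=int(2*half/mm/1e-3); g=(np.arange(n)-n/2+.5)*mm*1e-3
    Y,X=np.meshgrid(-g,-g)   # up=+x, left=+y
    p=proj(c,np.stack([x+X,y+Y,np.full_like(X,z)],-1)).astype(np.float32)
    return cv2.remap(img,p[...,0],p[...,1],cv2.INTER_CUBIC)
def tf(p,P):
    c,s=np.cos(p[2]),np.sin(p[2]); P=np.asarray(P,float)
    return np.stack([p[0]+c*P[...,0]-s*P[...,1],p[1]+s*P[...,0]+c*P[...,1],P[...,2]],-1)
E
python3 - <<'E'
from h import *
C1=lambda u,v:np.array([u/6+134.5,v/6+194.5]); C2=lambda u,v:np.array([u/9+154.5,v/9+149.5])
S=lambda u,v:np.array([u/6+267.5,v/6+114.5]); T=lambda u,v:np.array([(u-400)/6+307.5,v/6+154.5])
o={}
for n,a,b in [("sl",C1(272,231),C2(308,187)),("sr",C1(490,91),C2(607,233)),("knobtop",C1(472,213),C2(363,386)),("keeper",C1(300,405),C2(163,352)),
   ("fl_blade",S(162,168),T(527,144)),("fl_sq",S(284,224),T(513,273)),("padtop",S(173,103),T(536,140)),("corner-",C1(727,193),C2(660,527)),("corner+",C1(255,550),C2(35,425))]:
    x,f=tri(a,b); o[n]=x; print(n,np.round(x*1e3,1),np.round(f,2))
# case fit
names=[("sl",[.035,.03,.095],C1(272,231),C2(308,187)),("sr",[.035,-.1,.095],C1(490,91),C2(607,233)),
 ("keep",[-.05,.102,.103],C1(300,392),None),("c1",[-.085,-.135,.08],C1(727,190),C2(660,522)),("c2",[.085,-.135,.08],C1(481,27),C2(710,150)),
 ("c3",[-.085,.065,.08],C1(390,437),C2(186,440)),("c4",[.085,.065,.08],C1(148,238),C2(248,78)),("c5",[-.085,.14,.08],C1(255,550),None)]
def res(p):
    out=[]
    for n,P,a,b in names[:2]+names[3:7]:
        w=tf(p,P); out+=[*(proj('s',w)-a),*(proj('t',w)-b)]
    return np.array(out)
s=least_squares(res,[.5,.25,-.1],loss='soft_l1'); print("case",s.x,np.round(s.fun.reshape(-1,4),2).tolist())
def rs(p):
    out=[]
    for sg in (1,-1):
        w=tf(p,[[.042*sg,0,.098],[-.042*sg,0,.098]])
        out.append(np.r_[proj('s',w[0])-S(162,168),proj('t',w[0])-T(527,144),proj('s',w[1])-S(284,224),proj('t',w[1])-T(513,273)])
    return min(out,key=lambda e:(e**2).sum())
q=least_squares(rs,[.53,-.3,-.1]);print("stand",q.x,np.round(q.fun,2), tf(q.x,[[.042,0,0],[-.042,0,0]]))
json.dump(dict(case=s.x.tolist(),stand=q.x.tolist()),open("p.json","w"))
A=cv2.imread("pics/scene0.png");B=cv2.imread("pics/top0.png")
rows=[]
for cam,im in (('s',A),('t',B)):
    L=[]
    for P in ([.035,.03,.095],[.035,-.1,.095]):
        w=tf(s.x,P); L.append(rect(im,cam,*w,.025,.2))
    w=tf(q.x,[.042,0,0]); L.append(rect(im,cam,w[0],w[1],.143,.04,.32))
    for i in L: cv2.line(i,(125,0),(125,8),(0,0,255)); cv2.line(i,(0,125),(8,125),(0,0,255))
    rows.append(np.hstack(L))
cv2.imwrite("pics/r1.png",np.vstack(rows))
E
```

```text
sl [589.5 194.   93.9] [ 0.  0. -0. -0.]
sr [567.1  66.6  91.8] [ 0.01  0.   -0.   -0.01]
knobtop [499.1 166.6 133.4] [ 0.01  0.   -0.01 -0.01]
keeper [520.9 257.5  85.3] [ 0.01  0.   -0.01 -0.01]
fl_blade [ 545.5 -344.2   99.4] [ 0.21  0.03 -0.11 -0.22]
fl_sq [ 462.5 -330.9  101.5] [ 0.22  0.03 -0.11 -0.23]
padtop [ 541.1 -340.3  145.7] [ 0.09  0.01 -0.05 -0.09]
corner- [444.9  48.5  78.3] [ 0.74  0.11 -0.5  -0.93]
corner+ [494.4 316.3  72.3] [ 0.44  0.07 -0.4  -0.6 ]
case [ 0.54994987  0.17009553 -0.17875367] [[0.04, -0.45, 0.11, -0.1], [0.34, -1.0, 0.24, -0.01], [0.79, 1.37, -1.5, 0.29], [-0.82, -0.4, -0.07, -1.37], [0.98, 1.52, -0.11, 1.4], [-1.14, -0.34, 0.62, -1.27]]
stand [ 0.50459554 -0.33891035 -0.14699527] [ 0.14  0.2   0.04 -0.34  0.2   0.59  0.19 -0.32] [[ 0.5461426  -0.34506194  0.        ]
 [ 0.46304849 -0.33275876  0.        ]]
```

View pics/r1.png

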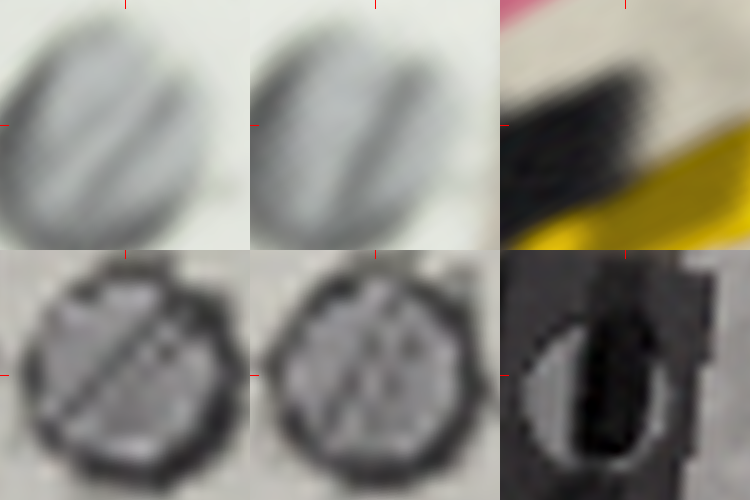

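The rectified patches show the left slot at about yaw -0.75 and the right one at about -0.55. The paddle lies along the stand, roughly at world yaw -0.1. I'll refine the slot angles and the paddle pose numerically.

```bash
python3 - <<'E'
from h import *
from scipy.optimize import differential_evolution
A=cv2.imread("pics/scene0.png",0).astype(np.float32);B=cv2.imread("pics/top0.png",0).astype(np.float32)
im={'s':A,'t':B}
# slots: variance of the mean profile across direction, in rectified face disc
for n,c in (("L",(.5898,.1936)),("R",(.5668,.0662))):
    for cam in 'st':
        p=rect(im[cam],cam,c[0],c[1],.095,.014,.25)
        k=p.shape[0]; m=np.zeros_like(p); cv2.circle(m,(k//2,k//2),int(13/.25),1,-1)
        best=[]
        for a in np.arange(-1.2,-.2,.02):
            # rotate so the slot direction becomes vertical (up=+x, yaw a is turned to the right by -a)
            M=cv2.getRotationMatrix2D((k/2-.5,k/2-.5),-np.degrees(a),1)
            q=cv2.warpAffine(p,M,(k,k)); w=cv2.warpAffine(m,M,(k,k))
            s=(q*w).sum(0)/np.maximum(w.sum(0),1); s=s[k//2-36:k//2+37]; x=np.arange(len(s)); s=s-np.polyval(np.polyfit(x,s,2),x)
            best.append((s.var(),round(a,2),round((s.argmin()-36)*.25,1)))
        best.sort(reverse=True); print(n,cam,[(round(float(v),1),float(a),float(o)) for v,a,o in best[:3]])
# paddle
def score(p):
    t=0
    for cam in 'st':
        I=im[cam]; 
        def hull(hx,hy,z0,z1):
            P=[[sx*hx,sy*hy,z] for sx in(-1,1) for sy in(-1,1) for z in(z0,z1)]
            return cv2.convexHull(((proj(cam,tf(p,P))+.5)*8-.5).astype(np.float32)).astype(np.int32)
        o=hull(.022,.008,.099,.143); x0,y0=o.reshape(-1,2).min(0)//8-6; x1,y1=o.reshape(-1,2).max(0)//8+7
        big=cv2.resize(I[y0:y1,x0:x1],None,fx=8,fy=8,interpolation=cv2.INTER_LINEAR)
        m=np.zeros(big.shape,np.uint8); cv2.fillConvexPoly(m,o-np.array([x0*8,y0*8]),1)
        r=cv2.dilate(m,np.ones((25,25)))-m; t+=np.minimum(big[r>0],120).mean()-np.minimum(big[m>0],120).mean()*1.0
    return -t
s=differential_evolution(score,[(.535,.555),(-.355,-.333),(-.7,.5)],seed=1,maxiter=40,popsize=12); print("paddle",s.x,s.fun)
for yw in (-.4,-.3,-.2,-.1,0,.1): print(yw,score([s.x[0],s.x[1],yw]))
E
```

```text
L s [(56.2, -0.7, 4.0), (56.1, -0.68, 4.0), (55.6, -0.72, 4.0)]
L t [(67.7, -0.74, -3.2), (67.6, -0.72, -3.2), (66.5, -0.76, -3.2)]
R s [(87.4, -0.48, -9.0), (87.1, -0.5, -9.0), (86.9, -0.46, -9.0)]
R t [(58.6, -0.46, -3.2), (58.1, -0.44, -3.5), (58.0, -0.48, -3.2)]
paddle [ 0.54811358 -0.34684858 -0.20894471] -101.77704620361328
-0.4 -95.84495
-0.3 -99.989944
-0.2 -101.05884
-0.1 -98.97072
0 -95.318085
0.1 -88.08879
```

{"op": "play_rows", "data": {"targets": [[0.2, 0, 0, -60, 0.17], [0.2, 0, 0, -20, 0.17]], "grip_force": 50}}

```text
t: 0.35
eef_pos: [0.2561, -0.5161, 0.3282]
ee_rot: [3.138, -0.001, 0.115]
contact_force: [0.3, 0.4, 0.1]
gripper_width: 0.61
grip_force: 0.0
```

{"op": "play_rows", "data": {"targets": [[0.2, 0, 0, 0, -0.16], [0.2, 0, 0, 0, -0.16], [0.2, 0, 0, 0, -0.16], [0.2, 0, 0, 0, -0.16], [0.2, 0, 0, 0, -0.16], [0.2, 0, 0, 0, -0.16], [0.2, 0, 0, 0, -0.16], [0.2, 0, 0, 0, -0.16], [0.2, 0, 0, 0, 0]]}}

```text
t: 1.48
eef_pos: [0.2556, -0.5148, 0.3248]
ee_rot: [-3.141, -0.001, 1.399]
contact_force: [0.2, -0.1, 0.0]
gripper_width: 0.6
grip_force: 0.0
```

```bash
cat > go.py <<'E'
# go.py x y z yaw : tool shifts (mm) from the measured pose, first turning then moving
import sys,numpy as np
from station import r
o=r.get_obs(); p=o["eef_pos"]; psi=o["ee_rot"][2]; x,y,z,w=map(float,sys.argv[1:5])
d=(np.array([x,y,z])-p)*1e3; c,s=np.cos(w),np.sin(w)
print("pos",np.round(p*1e3,1),"yaw",round(psi,3),"turn",round(-((w-psi+np.pi)%(2*np.pi)-np.pi),3),"shift after turn",np.round([c*d[0]+s*d[1],s*d[0]-c*d[1],-d[2]],1),"F",np.round(o["contact_force"],1),"j6",round(o["joint_positions"][5],2))
E
python3 go.py .4987 .1666 .2 1.392
```

```text
pos [ 255.6 -514.8  324.8] yaw 1.399 turn 0.007 shift after turn [713.7 118.1 124.8] F [ 0.2 -0.1  0. ] j6 -1.01
```

{"op": "play_rows", "data": {"targets": [[0.2, 55, 9, 0, 0], [0.2, 55, 9, 0, 0], [0.2, 55, 9, 0, 0], [0.2, 55, 9, 0, 0], [0.2, 55, 9, 0, 0], [0.2, 55, 9, 0, 0], [0.2, 55, 9, 0, 0], [0.2, 55, 9, 0, 0], [0.2, 55, 9, 25, 0], [0.2, 55, 9, 25, 0], [0.2, 55, 9, 25, 0], [0.2, 55, 9, 25, 0]]}}

```text
t: 2.98
eef_pos: [0.4741, 0.119, 0.2246]
ee_rot: [3.141, 0.0, 1.398]
contact_force: [1.8, -0.1, 0.6]
gripper_width: 0.601
grip_force: 0.0
```

{"op": "play_rows", "data": {"targets": [[0.2, 54, 10, 25, 0], [0, 0, 0, 0, 0], [0, 0, 0, 0, 0]]}}

```text
t: 3.35
eef_pos: [0.4923, 0.1685, 0.2]
ee_rot: [-3.14, 0.001, 1.4]
contact_force: [-1.0, 0.5, 0.3]
gripper_width: 0.5
grip_force: 0.0
```

```bash
python3 go.py .4987 .1666 .122 1.392
python3 - <<'E'
from h import *
from station import r
A=r.read_camera("scene")["img"];B=r.read_camera("top")["img"]
a=crop(A,150,170,100,100,4);b=crop(B,150,140,90,100,4)
cv2.imwrite("pics/k1.png",np.hstack([a,b]))
E
```

```text
pos [492.3 168.5 200. ] yaw 1.4 turn 0.008 shift after turn [-0.8  6.7 78. ] F [-1.   0.5  0.3] j6 0.42
```

{"op": "play_rows", "data": {"targets": [[0, -1, 7, 20, 0], [0, 0, 0, 25, 0], [0, 0, 0, 18, 0], [0, 0, 0, 14, 0], [0, 0, 0, 0, 0], [-1, 0, 0, 0, 0], [-1, 0, 0, 0, 0], [-1, 0, 0, 0, 0], [-1, 0, 0, 0, 0], [-1, 0, 0, 0, 0]]}}

```text
t: 4.7
eef_pos: [0.5004, 0.1665, 0.1244]
ee_rot: [3.139, -0.0, 1.401]
contact_force: [-0.6, -2.0, 5.1]
gripper_width: 0.163
grip_force: 49.2
```

```bash
python3 go.py .4987 .1666 .122 1.392
```

```text
pos [500.4 166.5 124.4] yaw 1.401 turn 0.009 shift after turn [-0.2 -1.7  2.4] F [-0.6 -2.   5.1] j6 0.41
```

{"op": "play_rows", "data": {"targets": [[-1, 6, 0, 0, 0], [-1, 8, 0, 0, 0], [-1, 8, 0, 0, 0], [-1, 6, 0, 0, 0], [-1, 2, 0, 0, 0], [-1, 0, 0, 0, 0]]}}

```text
t: 5.45
eef_pos: [0.5056, 0.1956, 0.1244]
ee_rot: [3.139, 0.001, 1.402]
contact_force: [0.1, -4.5, 5.8]
gripper_width: 0.168
grip_force: 49.2
```

{"op": "play_rows", "data": {"targets": [[-1, 2, 0, 0, 0], [-1, 2, 0, 0, 0], [-1, 0, 0, 0, 0]]}}

```text
t: 5.82
eef_pos: [0.5056, 0.1958, 0.1243]
ee_rot: [3.139, 0.008, 1.403]
contact_force: [0.1, -15.1, 10.2]
gripper_width: 0.167
grip_force: 49.6
```

{"op": "play_rows", "data": {"targets": [[-1, 2, 0, 0, 0], [-1, 0, 0, 0, 0]]}}

```text
t: 6.08
eef_pos: [0.5056, 0.1959, 0.1243]
ee_rot: [3.14, 0.011, 1.403]
contact_force: [0.3, -20.9, 11.8]
gripper_width: 0.167
grip_force: 49.8
```

{"op": "play_rows", "data": {"targets": [[-1, -4, 0, 0, 0], [0, 0, 0, 0, 0], [0, 0, 0, 0, 0], [0, 0, 0, 0, 0], [0, 0, 0, -20, 0], [0, 0, 0, -40, 0], [0, 0, 0, -50, 0], [0, 0, 0, -50, 0], [0, 0, 0, -20, 0]]}}

```text
t: 7.2
eef_pos: [0.5061, 0.199, 0.3068]
ee_rot: [3.137, -0.003, 1.401]
contact_force: [0.8, 0.4, -0.7]
gripper_width: 0.503
grip_force: 0.0
```

{"op": "play_rows", "data": {"targets": [[0, -60, 0, 0, -0.16], [0, -60, 0, 0, -0.16], [0, -55, 20, 0, -0.16], [0, -50, 30, 0, -0.16], [0, -45, 35, 0, -0.16], [0, -40, 40, 0, -0.16], [0, -30, 50, 0, -0.16], [0, -25, 50, 0, -0.16], [0, -15, 50, 0, -0.16], [0, 0, 50, 0, -0.14], [0, 0, 0, 0, 0]]}}

```text
t: 8.57
eef_pos: [0.8306, 0.0881, 0.3008]
ee_rot: [3.14, -0.002, 2.986]
contact_force: [0.1, 0.1, -0.2]
gripper_width: 0.498
grip_force: 0.0
```

```bash
python3 go.py .547 -.346 .2 2.95
python3 - <<'E'
from h import *
from station import r
c=r.read_camera("scene"); A=c["img"];B=r.read_camera("top")["img"]
cv2.imwrite("pics/sA.png",A);cv2.imwrite("pics/tA.png",B)
cv2.imwrite("pics/k2.png",np.hstack([crop(A,150,190,90,100,4.4),crop(B,155,145,80,100,4.4)]))
E
```

```text
pos [830.6  88.1 300.8] yaw 2.986 turn 0.036 shift after turn [ 195.7 -480.2  100.8] F [ 0.1  0.1 -0.2] j6 -1.36
```

View pics/k2.png

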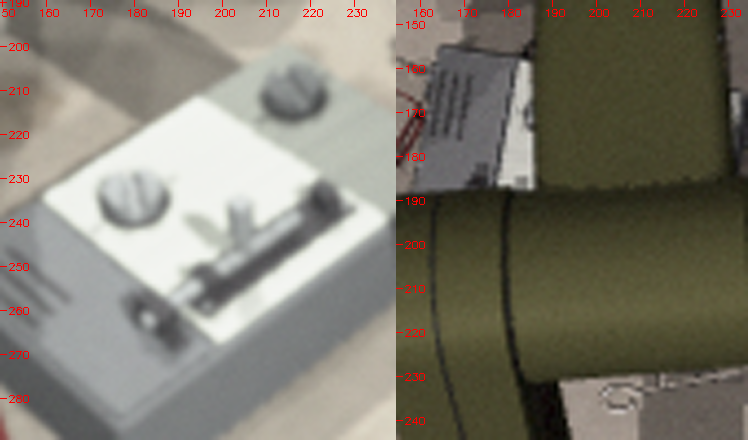

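The picture shows the bolt rod reaching from the guide into the keeper at scene (184,262), so the bolt is home. Now I'll move to the key.

{"op": "play_rows", "data": {"targets": [[0, 18, -44, 0, 0.03], [0, 18, -44, 0, 0], [0, 18, -44, 0, 0], [0, 18, -44, 0, 0], [0, 18, -44, 0, 0], [0, 18, -44, 0, 0], [0, 18, -44, 0, 0], [0, 18, -44, 0, 0], [0, 18, -44, 20, 0], [0, 17, -44, 30, 0], [0, 17, -40, 40, 0], [0, 0, 0, 0, 0]]}}

```text
t: 10.18
eef_pos: [0.5415, -0.3539, 0.2099]
ee_rot: [3.14, -0.008, 2.943]
contact_force: [-0.2, 0.1, 0.1]
gripper_width: 0.506
grip_force: 0.0
```

```bash
python3 go.py .547 -.346 .119 2.95
python3 - <<'E'
from h import *
from station import r
A=r.read_camera("scene")["img"];B=r.read_camera("top")["img"]
cv2.imwrite("pics/k3.png",np.hstack([crop(A,265,70,75,110,5),crop(B,300,120,75,110,5)]))
E
```

```text
pos [ 541.5 -353.9  209.9] yaw 2.943 turn -0.007 shift after turn [-3.9  8.8 90.9] F [-0.2  0.1  0.1] j6 -2.01
```

View pics/k3.png

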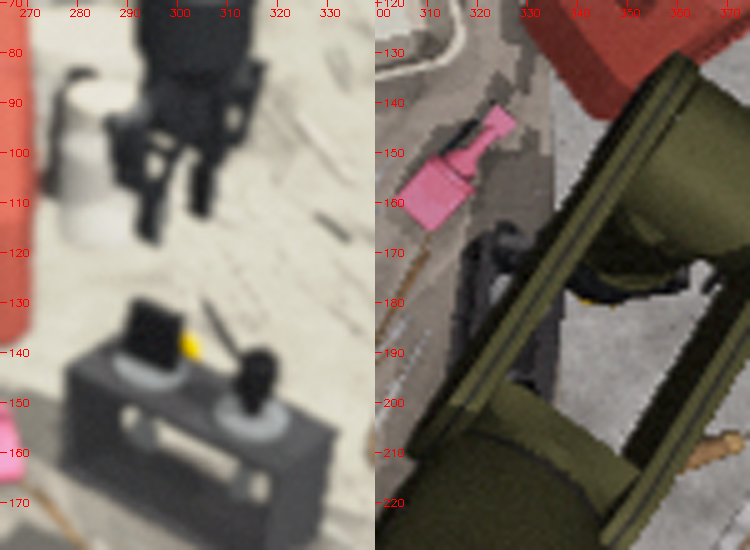

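The fingers are above the black paddle at scene (297,137). However, the pink decoy now lies at top (313,155), and the yellow one shows only as a sliver at scene (303,139). I'll check when they moved.

```bash
python3 - <<'E'
from h import *
from station import r
N={'s2':r.read_camera("scene")["img"],'t2':r.read_camera("top")["img"]}
cv2.imwrite("pics/sB.png",N['s2']);cv2.imwrite("pics/tB.png",N['t2'])
for n,f in (("s0","scene0"),("t0","top0"),("sA","sA"),("tA","tA"),("s2","sB"),("t2","tB")):
    im=cv2.imread(f"pics/{f}.png");h=cv2.cvtColor(im,cv2.COLOR_BGR2HSV)
    for c,lo,hi in (("yel",(23,170,90),(33,255,255)),("pink",(150,80,120),(178,200,255))):
        m=cv2.inRange(h,lo,hi); k,l,st,ce=cv2.connectedComponentsWithStats(m)
        print(n,c,[(st[i,:5].tolist(),np.round(ce[i],1).tolist()) for i in range(1,k) if st[i,4]>12 and 250<ce[i][0]<380])
print(tri([306,132],[351,176]),tri([275,130],[338,155]))
A=N['s2']; 
d=cv2.absdiff(cv2.imread("pics/scene0.png"),A).max(2)[160:384,270:340]; print("diff stand front",(d>40).sum())
E
```

```text
s0 yel [([303, 66, 12, 4, 32], [308.5, 67.4]), ([301, 124, 10, 18, 138], [305.5, 132.8])]
s0 pink [([269, 123, 13, 26, 205], [275.3, 131.8])]
t0 yel [([353, 170, 5, 13, 49], [355.0, 175.8]), ([347, 172, 5, 9, 21], [348.7, 175.4])]
t0 pink [([333, 147, 13, 13, 87], [339.1, 153.4])]
sA yel []
sA pink [([254, 143, 16, 24, 208], [260.8, 157.1])]
tA yel [([339, 167, 6, 11, 38], [341.2, 172.7]), ([342, 171, 8, 10, 39], [346.6, 175.9])]
tA pink [([304, 141, 24, 25, 204], [314.5, 155.0])]
s2 yel []
s2 pink [([254, 142, 16, 25, 217], [261.0, 156.6])]
t2 yel []
t2 pink [([304, 141, 24, 25, 208], [314.4, 155.0])]
(array([ 0.55133938, -0.4341846 ,  0.09274649]), array([-0.50115906, -0.06663249,  0.23886576,  0.50401884])) (array([ 0.64183865, -0.3844727 ,  0.09328041]), array([ 1.2184696 ,  0.17319911, -0.63430027, -1.20084469]))
diff stand front 1393
```

The decoys had already toppled before I came near, and they aren't listed. I'll use a narrow opening to stay clear of the yellow one and go down to the paddle.

{"op": "play_rows", "data": {"targets": [[-0.25, -4, 9, 0, 0], [-0.25, 0, 0, 10, 0], [-0.25, 0, 0, 20, 0], [-0.25, 0, 0, 20, 0], [-0.25, 0, 0, 15, 0], [-0.25, 0, 0, 10, 0], [-0.25, 0, 0, 10, 0], [-0.25, 0, 0, 5, 0], [-0.25, 0, 0, 0, 0]]}}

```text
t: 11.5
eef_pos: [0.5525, -0.3439, 0.1231]
ee_rot: [3.141, -0.0, 2.949]
contact_force: [-0.1, 0.0, 0.6]
gripper_width: 0.374
grip_force: 0.0
```

```bash
python3 go.py .547 -.346 .119 2.95; python3 -c "
from station import r
print(r.get_obs()['gripper_width'])"
```

```text
pos [ 552.5 -343.9  123.1] yaw 2.949 turn -0.001 shift after turn [ 5.  -3.1  4.1] F [-0.1  0.   0.6] j6 -2.0
0.37424824203338586
```

{"op": "play_rows", "data": {"targets": [[-0.25, 5, -3, 3, 0], [-0.25, 0, 0, 0, 0], [-0.25, 0, 0, 0, 0]]}}

```text
t: 11.88
eef_pos: [0.5471, -0.3461, 0.1206]
ee_rot: [-3.141, 0.001, 2.949]
contact_force: [-0.7, -0.8, 0.3]
gripper_width: 0.376
grip_force: 0.0
```

{"op": "play_rows", "data": {"targets": [[-1, 0, 0, 0, 0], [-1, 0, 0, 0, 0], [-1, 0, 0, 0, 0], [-1, 0, 0, 0, 0], [-1, 0, 0, 0, 0]], "grip_force": 70}}

```text
t: 12.5
eef_pos: [0.5474, -0.3461, 0.1207]
ee_rot: [-3.141, 0.001, 2.949]
contact_force: [0.5, -0.7, 3.9]
gripper_width: 0.178
grip_force: 68.6
```

{"op": "play_rows", "data": {"targets": [[-1, 0, 0, -10, 0], [-1, 0, 0, -20, 0], [-1, 0, 0, -40, 0], [-1, 0, 0, -40, 0], [-1, 0, 0, -40, 0], [-1, 0, 0, -20, 0], [-1, 0, 0, 0, 0.14], [-1, 0, 0, 0, 0.14], [-1, 0, 0, 0, 0], [-1, 0, 0, 0, 0]]}}

```text
t: 13.75
eef_pos: [0.5469, -0.3456, 0.2899]
ee_rot: [3.141, -0.001, 2.672]
contact_force: [-0.6, -0.3, -2.0]
gripper_width: 0.177
grip_force: 68.1
```

```bash
python3 go.py .567 .0664 .23 2.672; python3 -c "
from station import r
print(r.get_obs()['gripper_width'])"
```

```text
pos [ 546.9 -345.6  289.9] yaw 2.672 turn -0.0 shift after turn [168.5 376.5  59.9] F [-0.6 -0.3 -2. ] j6 -1.73
0.17723031352161805
```

{"op": "play_rows", "data": {"targets": [[-1, 8, 18, 0, 0], [-1, 17, 38, 0, 0], [-1, 17, 38, 0, 0], [-1, 17, 38, 0, 0], [-1, 17, 38, 0, 0], [-1, 17, 38, 0, 0], [-1, 17, 38, 0, 0], [-1, 17, 38, 0, 0], [-1, 17, 38, 20, 0], [-1, 16, 37, 20, 0], [-1, 8, 18, 19, 0], [-1, 0, 0, 0, 0]]}}

```text
t: 15.25
eef_pos: [0.5669, 0.0687, 0.2297]
ee_rot: [-3.14, -0.004, 2.673]
contact_force: [0.5, -0.4, -1.9]
gripper_width: 0.179
grip_force: 68.4
```

{"op": "play_rows", "data": {"targets": [[-1, 0, 0, 0, 0], [-1, 0, 0, 0, 0]]}}

```text
t: 15.5
eef_pos: [0.5695, 0.0656, 0.2324]
ee_rot: [3.141, 0.002, 2.669]
contact_force: [0.1, -0.2, -1.1]
gripper_width: 0.18
grip_force: 68.4
```

```bash
python3 go.py .567 .0664 .23 2.672
python3 - <<'E'
from h import *
from station import r
A=r.read_camera("scene")["img"];B=r.read_camera("top")["img"]
cv2.imwrite("pics/sC.png",A);cv2.imwrite("pics/tC.png",B)
cv2.imwrite("pics/k4.png",np.hstack([crop(A,185,140,60,90,6.6),crop(B,190,135,60,90,6.6)]))
p=r.get_obs()["eef_pos"]
print("pred blade tip px",proj('s',[p[0],p[1],p[2]-.0907]),"screw head top",proj('s',[.567,.0664,.095]))
E
```

```text
pos [569.5  65.6 232.4] yaw 2.669 turn -0.003 shift after turn [ 2.6 -0.5  2.4] F [ 0.1 -0.2 -1.1] j6 -1.06
pred blade tip px [215.00343166 195.60946713] screw head top [216.18960254 208.80400311]
```

View pics/k4.png

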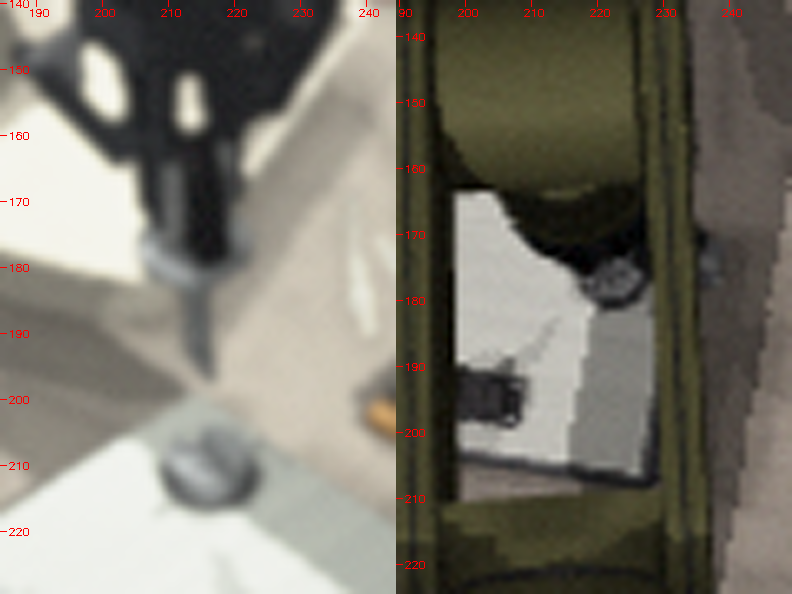

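The blade hangs upright, with its tip at scene (215,197) against a predicted (215,196). The right screw head is centred at (216,209), so I'll correct by about 2.5 mm and lower.

{"op": "play_rows", "data": {"targets": [[-1, 2.5, -0.5, 10, 0], [-1, 0, 0, 15, 0], [-1, 0, 0, 10, 0], [-1, 0, 0, 5, 0], [-1, 0, 0, 3, 0], [-1, 0, 0, 3, 0], [-1, 0, 0, 3, 0], [-1, 0, 0, 0, 0]]}}

```text
t: 16.6
eef_pos: [0.5665, 0.067, 0.1822]
ee_rot: [-3.142, -0.0, 2.669]
contact_force: [-0.5, 1.7, -1.8]
gripper_width: 0.178
grip_force: 68.4
```

```bash
python3 go.py .567 .0664 .177 2.672
```

```text
pos [566.5  67.  182.2] yaw 2.669 turn -0.003 shift after turn [-0.7 -0.3  5.2] F [-0.5  1.7 -1.8] j6 -1.05
```

{"op": "play_rows", "data": {"targets": [[-1, 0, 0, 2, 0], [-1, 0, 0, 2, 0], [-1, 0, 0, 1, 0], [-1, 0, 0, 0, 0]]}}

```text
t: 17.1
eef_pos: [0.5664, 0.0668, 0.1771]
ee_rot: [-3.141, -0.0, 2.669]
contact_force: [0.1, -0.6, -1.7]
gripper_width: 0.177
grip_force: 68.4
```

```bash
python3 go.py .567 .0664 .177 1.392; python3 -c "
from station import r
print(r.get_obs()['wrist_torque'])"
```

```text
pos [566.4  66.8 177.1] yaw 2.669 turn 1.277 shift after turn [-0.3  0.7  0.1] F [ 0.1 -0.6 -1.7] j6 -1.05
[-0.21727231  0.13567657 -0.04428493]
```

The blade is in the slot with no contact load. Turning clockwise now.

{"op": "play_rows", "data": {"targets": [[-1, 0, 0, 0, 0.1], [-1, 0, 0, 0, 0.13], [-1, 0, 0, 0, 0.13], [-1, 0, 0, 0, 0.13], [-1, 0, 0, 0, 0.13], [-1, 0, 0, 0, 0.13], [-1, 0, 0, 0, 0.13], [-1, 0, 0, 0, 0.13], [-1, 0, 0, 0, 0.13], [-1, 0, 0, 0, 0.1], [-1, 0, 0, 0, 0]], "grip_force": 90}}

```text
t: 18.48
eef_pos: [0.5676, 0.0674, 0.1773]
ee_rot: [3.14, -0.001, 1.43]
contact_force: [2.9, 0.1, -4.7]
gripper_width: 0.176
grip_force: 89.0
```

```bash
python3 go.py .567 .0664 .177 1.392; python3 -c "
from station import r
print(r.get_obs()['wrist_torque'])"
```

```text
pos [567.6  67.4 177.3] yaw 1.43 turn 0.038 shift after turn [-1.1 -0.4  0.3] F [ 2.9  0.1 -4.7] j6 0.18
[ 0.20023444 -0.58771333  0.08927932]
```

{"op": "play_rows", "data": {"targets": [[-1, 0, 0, 0, 0.06], [-1, 0, 0, 0, 0.04], [-1, 0, 0, 0, 0]]}}

```text
t: 18.85
eef_pos: [0.5678, 0.0673, 0.1774]
ee_rot: [3.14, -0.001, 1.331]
contact_force: [2.9, 0.7, -5.6]
gripper_width: 0.179
grip_force: 88.8
```

```bash
python3 go.py .567 .0664 .177 1.392; python3 -c "
from station import r
print(r.get_obs()['wrist_torque'])"
```

```text
pos [567.8  67.3 177.4] yaw 1.331 turn -0.061 shift after turn [-1.  -0.6  0.4] F [ 2.9  0.7 -5.6] j6 0.28
[ 0.21141417 -0.94705932  0.03753174]
```

{"op": "play_rows", "data": {"targets": [[-1, 0, 0, 0, 0.05], [-1, 0, 0, 0, 0.05], [-1, 0, 0, 0, 0]]}}

```text
t: 19.23
eef_pos: [0.5679, 0.0672, 0.1775]
ee_rot: [3.139, -0.001, 1.231]
contact_force: [5.0, 1.7, -6.5]
gripper_width: 0.174
grip_force: 88.7
```

```bash
python3 go.py .567 .0664 .177 1.392; python3 -c "
from station import r
print(r.get_obs()['wrist_torque'])"
```

```text
pos [567.9  67.2 177.5] yaw 1.231 turn -0.161 shift after turn [-1.  -0.7  0.5] F [ 5.   1.7 -6.5] j6 0.38
[ 0.2782861  -1.27023951  0.06889764]
```

{"op": "play_rows", "data": {"targets": [[-1, 0, 0, 0, 0.05], [-1, 0, 0, 0, 0.05], [-1, 0, 0, 0, 0]]}}

```text
t: 19.6
eef_pos: [0.568, 0.0672, 0.1774]
ee_rot: [3.139, -0.002, 1.132]
contact_force: [5.5, 1.2, -7.2]
gripper_width: 0.173
grip_force: 88.7
```

```bash
python3 go.py .567 .0664 .177 1.392; python3 -c "
from station import r
print(r.get_obs()['wrist_torque'])"
```

```text
pos [568.   67.2 177.4] yaw 1.132 turn -0.26 shift after turn [-1.  -0.8  0.4] F [ 5.5  1.2 -7.2] j6 0.48
[ 0.30919874 -1.340897    0.33742975]
```

The moment rose to 0.34 N m, so the screw is at its stop. I'll ease back within the play, lift, and move on to the left screw.

{"op": "play_rows", "data": {"targets": [[-1, 0, 0, 0, -0.08], [-1, 0, 0, 0, -0.07], [-1, 0, 0, 0, 0], [-1, 0, 0, -4, 0], [-1, 0, 0, -6, 0], [-1, 0, 0, -10, 0], [-1, 0, 0, -20, 0], [-1, 0, 0, -15, 0], [-1, 0, 0, 0, 0]]}}

```text
t: 20.72
eef_pos: [0.5672, 0.0671, 0.234]
ee_rot: [3.139, -0.001, 1.279]
contact_force: [0.2, -0.4, -1.7]
gripper_width: 0.174
grip_force: 89.6
```

{"op": "play_rows", "data": {"targets": [[-1, 0, 0, 0, -0.16], [-1, 0, 0, 0, -0.16], [-1, 0, 0, 0, -0.16], [-1, 0, 0, 0, -0.16], [-1, 0, 0, 0, -0.16], [-1, 0, 0, 0, -0.16], [-1, 0, 0, 0, -0.16], [-1, 0, 0, 0, 0], [-1, 0, 0, 0, 0]]}}

```text
t: 21.85
eef_pos: [0.5662, 0.067, 0.2319]
ee_rot: [-3.141, -0.001, 2.397]
contact_force: [-0.9, 0.5, -2.2]
gripper_width: 0.173
grip_force: 89.5
```

```bash
python3 go.py .5905 .194 .23 2.43
python3 - <<'E'
from h import *
from station import r
A=r.read_camera("scene")["img"];B=r.read_camera("top")["img"]
cv2.imwrite("pics/sD.png",A)
cv2.imwrite("pics/k5.png",np.hstack([crop(A,165,130,90,130,4.6),cv2.resize(np.pad(rect(A,'s',.567,.0664,.095,.03,.2),((0,0),(0,0),(0,0))),(370,598))*0+0 if 0 else cv2.copyMakeBorder(rect(A,'s',.567,.0664,.095,.03,.17),0,598-352,0,0,cv2.BORDER_CONSTANT)]) )
E
```

```text
pos [566.2  67.  231.9] yaw 2.397 turn -0.033 shift after turn [ 64.6 112.1   1.9] F [-0.9  0.5 -2.2] j6 -0.78
```

View pics/k5.png

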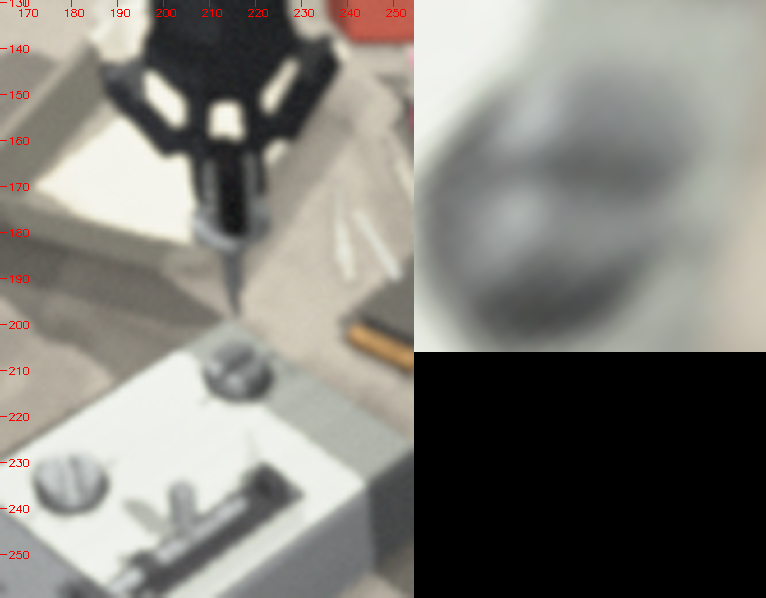

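The right slot now lies along the bolt, at scene (216,210). Next is the left screw at (180,234).

{"op": "play_rows", "data": {"targets": [[-1, 7, 11, 0, 0], [-1, 13, 22, 0, 0], [-1, 13, 22, 0, 0], [-1, 13, 22, 0, 0], [-1, 12, 22, 0, 0], [-1, 7, 12, 0, 0], [-1, 0, 0, 0, 0], [-1, 0, 0, 0, 0], [-1, 0, 0, 0, 0]]}}

```text
t: 23.08
eef_pos: [0.5935, 0.1918, 0.2323]
ee_rot: [-3.141, 0.0, 2.398]
contact_force: [-0.3, -0.5, -1.5]
gripper_width: 0.176
grip_force: 89.5
```

```bash
python3 go.py .59 .1943 .19 2.4
```

```text
pos [593.5 191.8 232.3] yaw 2.398 turn -0.002 shift after turn [ 4.3 -0.6 42.3] F [-0.3 -0.5 -1.5] j6 -0.58
```

{"op": "play_rows", "data": {"targets": [[-1, 4.5, -0.5, 10, 0], [-1, 0, 0, 15, 0], [-1, 0, 0, 10, 0], [-1, 0, 0, 5, 0], [-1, 0, 0, 3, 0], [-1, 0, 0, 3, 0], [-1, 0, 0, 3, 0], [-1, 0, 0, 0, 0]]}}

```text
t: 24.08
eef_pos: [0.59, 0.1954, 0.1832]
ee_rot: [-3.141, -0.0, 2.399]
contact_force: [-0.2, 0.3, -2.0]
gripper_width: 0.178
grip_force: 89.5
```

{"op": "play_rows", "data": {"targets": [[-1, 0, 0, 2, 0], [-1, 0, 0, 2, 0], [-1, 0, 0, 1, 0], [-1, 0, 0, 0, 0]]}}

```text
t: 24.58
eef_pos: [0.5899, 0.1953, 0.1781]
ee_rot: [-3.141, -0.0, 2.399]
contact_force: [-0.4, -0.8, -3.4]
gripper_width: 0.179
grip_force: 89.6
```

```bash
python3 go.py .59 .1943 .177 1.392; python3 -c "
from station import r
print(r.get_obs()['wrist_torque'])"
```

```text
pos [589.9 195.3 178.1] yaw 2.399 turn 1.007 shift after turn [-1.   0.3  1.1] F [-0.4 -0.8 -3.4] j6 -0.58
[-0.12258922  0.05656322 -0.01104454]
```

{"op": "play_rows", "data": {"targets": [[-1, 0, 0, 0, 0.1], [-1, 0, 0, 0, 0.13], [-1, 0, 0, 0, 0.13], [-1, 0, 0, 0, 0.13], [-1, 0, 0, 0, 0.13], [-1, 0, 0, 0, 0.13], [-1, 0, 0, 0, 0.13], [-1, 0, 0, 0, 0.1], [-1, 0, 0, 0, 0.08], [-1, 0, 0, 0, 0.06], [-1, 0, 0, 0, 0.05], [-1, 0, 0, 0, 0]]}}

```text
t: 26.08
eef_pos: [0.5911, 0.1955, 0.1782]
ee_rot: [3.14, -0.001, 1.23]
contact_force: [2.3, -0.4, -4.2]
gripper_width: 0.176
grip_force: 89.0
```

```bash
python3 go.py .59 .1943 .177 1.392; python3 -c "
from station import r
print(r.get_obs()['wrist_torque'])"
```

```text
pos [591.1 195.5 178.2] yaw 1.23 turn -0.162 shift after turn [-1.4 -0.9  1.2] F [ 2.3 -0.4 -4.2] j6 0.59
[ 0.05931749 -0.70495928  0.05872334]
```

{"op": "play_rows", "data": {"targets": [[-1, 0, 0, 0, 0.05], [-1, 0, 0, 0, 0.05], [-1, 0, 0, 0, 0]]}}

```text
t: 26.45
eef_pos: [0.5912, 0.1955, 0.1782]
ee_rot: [3.14, -0.001, 1.131]
contact_force: [3.9, -0.3, -6.2]
gripper_width: 0.173
grip_force: 88.8
```

```bash
python3 go.py .59 .1943 .177 1.392; python3 -c "
from station import r
print(r.get_obs()['wrist_torque'])"
```

```text
pos [591.2 195.5 178.2] yaw 1.131 turn -0.261 shift after turn [-1.4 -0.9  1.2] F [ 3.9 -0.3 -6.2] j6 0.69
[ 0.0607251  -0.99174994  0.27282855]
```

{"op": "play_rows", "data": {"targets": [[-1, 0, 0, 0, 0.04], [-1, 0, 0, 0, 0], [-1, 0, 0, 0, -0.1], [-1, 0, 0, 0, -0.09], [-1, 0, 0, 0, 0], [-1, 0, 0, -4, 0], [-1, 0, 0, -6, 0], [-1, 0, 0, -20, 0], [-1, 0, 0, -40, 0], [-1, 0, 0, -40, 0], [-1, 0, 0, -15, 0], [-1, 0, 0, 0, 0]]}}

```text
t: 27.95
eef_pos: [0.5899, 0.1955, 0.3041]
ee_rot: [3.141, -0.001, 1.279]
contact_force: [-0.2, 0.9, -2.6]
gripper_width: 0.178
grip_force: 89.6
```

{"op": "play_rows", "data": {"targets": [[-1, 0, 0, 0, -0.16], [-1, 0, 0, 0, -0.16], [-1, 0, 0, 0, -0.16], [-1, 0, 0, 0, -0.16], [-1, 0, 0, 0, -0.16], [-1, 0, 0, 0, -0.16], [-1, 0, 0, 0, -0.16], [-1, 0, 0, 0, -0.16], [-1, 0, 0, 0, -0.16], [-1, 0, 0, 0, -0.16], [-1, 0, 0, 0, -0.06], [-1, 0, 0, 0, 0]]}}

```text
t: 29.45
eef_pos: [0.5887, 0.1951, 0.3008]
ee_rot: [-3.14, -0.004, 2.938]
contact_force: [0.6, 0.7, -3.0]
gripper_width: 0.175
grip_force: 89.5
```

```bash
python3 go.py .547 -.346 .26 2.949
```

```text
pos [588.7 195.1 300.8] yaw 2.938 turn -0.011 shift after turn [ -62.6 -539.1   40.8] F [ 0.6  0.7 -3. ] j6 -1.12
```

{"op": "play_rows", "data": {"targets": [[-1, -2, -20, 0, 0], [-1, -5, -45, 0, -0.01], [-1, -6, -50, 0, 0], [-1, -6, -54, 0, 0], [-1, -6, -54, 0, 0], [-1, -6, -54, 0, 0], [-1, -6, -54, 0, 0], [-1, -6, -54, 0, 0], [-1, -6, -54, 0, 0], [-1, -6, -50, 10, 0], [-1, -6, -35, 15, 0], [-1, -2, -15, 15, 0]]}}

```text
t: 30.95
eef_pos: [0.5467, -0.3484, 0.2621]
ee_rot: [-3.141, -0.001, 2.946]
contact_force: [-0.4, 1.2, -1.4]
gripper_width: 0.177
grip_force: 89.5
```

{"op": "play_rows", "data": {"targets": [[-1, 0, 0, 0, 0], [-1, 0, 0, 0, 0], [-1, 0, 0, 0, 0], [-1, 0, 0, 0, 0]]}}

```text
t: 31.45
eef_pos: [0.5487, -0.3447, 0.2642]
ee_rot: [-3.141, 0.001, 2.951]
contact_force: [-0.4, -0.0, -2.0]
gripper_width: 0.178
grip_force: 89.5
```

```bash
python3 go.py .547 -.346 .23 2.949
python3 - <<'E'
from h import *
from station import r
im={'s':r.read_camera("scene")["img"],'t':r.read_camera("top")["img"]}
g=cv2.cvtColor(im['s'],cv2.COLOR_BGR2GRAY).astype(np.float32)
for n,c in (("L",(.590,.1945)),("R",(.567,.0667))):
    out=[]
    for a in np.arange(-2.5,-.2,.05):
        d=np.array([np.cos(a),np.sin(a)]);nn=np.array([-d[1],d[0]])
        L,W=np.meshgrid(np.linspace(-.011,.011,40),np.linspace(-.009,.009,60))
        P=np.stack([c[0]+L*d[0]+W*nn[0],c[1]+L*d[1]+W*nn[1],np.full_like(L,.095)],-1)
        p=proj('s',P).astype(np.float32); s=cv2.remap(g,p[...,0],p[...,1],cv2.INTER_LINEAR).mean(1); x=np.arange(60)
        s=s-np.polyval(np.polyfit(x,s,2),x); out.append((round(float(s.var()),1),round(float(a),2)))
    print(n,sorted(out,reverse=True)[:4])
# key tip in scene: dark column below flange; print shank blob centroid per row
p=r.get_obs()["eef_pos"]
for z in (.0907,.08,.06,.029): print(z,np.round(proj('s',[p[0],p[1],p[2]-z]),1))
u=proj('s',[p[0],p[1],p[2]-.0907]); u0=int(u[0])
for v in range(int(u[1])-14,int(u[1])+4,2): print(v,u0-9,cv2.cvtColor(im['s'],cv2.COLOR_BGR2GRAY)[v,u0-9:u0+10].tolist())
E
```

```text
pos [ 548.7 -344.7  264.2] yaw 2.951 turn 0.002 shift after turn [ 1.5 -1.6 34.2] F [-0.4 -0.  -2. ] j6 -2.01
L [(20.0, -1.7), (19.9, -1.75), (19.3, -1.65), (19.0, -1.8)]
R [(13.9, -1.7), (13.6, -1.75), (13.5, -1.65), (12.9, -1.8)]
0.0907 [295.8 123.1]
0.08 [296.1 120.3]
0.06 [296.6 114.8]
0.029 [297.4 106.2]
109 286 [199, 203, 210, 210, 205, 195, 177, 151, 126, 120, 127, 137, 141, 142, 151, 166, 187, 199, 206]
111 286 [216, 218, 217, 216, 208, 203, 195, 191, 174, 139, 104, 96, 115, 150, 185, 208, 215, 216, 215]
113 286 [225, 224, 225, 223, 220, 214, 204, 200, 190, 152, 116, 117, 154, 197, 218, 221, 219, 220, 218]
115 286 [223, 224, 223, 225, 223, 221, 216, 207, 193, 154, 125, 138, 172, 203, 215, 217, 216, 218, 218]
117 286 [219, 222, 222, 221, 219, 217, 207, 180, 153, 130, 131, 158, 195, 214, 216, 214, 211, 213, 216]
119 286 [214, 215, 215, 214, 214, 214, 203, 164, 122, 110, 124, 137, 163, 196, 214, 216, 215, 214, 216]
121 286 [212, 213, 215, 215, 215, 217, 210, 177, 135, 111, 100, 108, 139, 184, 209, 216, 219, 218, 217]
123 286 [211, 212, 213, 213, 212, 214, 214, 206, 194, 177, 155, 151, 171, 196, 208, 212, 214, 215, 215]
125 286 [206, 204, 204, 202, 199, 199, 197, 197, 195, 190, 189, 188, 191, 202, 211, 213, 212, 211, 211]
```

Both slots read -1.7 rad, which is parallel to the bolt, so both screws are locked. The key hangs straight in the grip. Lowering it into the hole.

{"op": "play_rows", "data": {"targets": [[-1, 1.5, -1.5, 10, 0], [-1, 0, 0, 25, 0], [-1, 0, 0, 20, 0], [-1, 0, 0, 15, 0], [-1, 0, 0, 15, 0], [-1, 0, 0, 15, 0], [-1, 0, 0, 10, 0], [-1, 0, 0, 10, 0], [-1, 0, 0, 10, 0], [-1, 0, 0, 5, 0], [-1, 0, 0, 0, 0]]}}

```text
t: 32.92
eef_pos: [0.5463, -0.3467, 0.1279]
ee_rot: [3.141, -0.001, 2.949]
contact_force: [-0.1, -0.1, -2.3]
gripper_width: 0.177
grip_force: 89.5
```

```bash
python3 go.py .547 -.346 .121 2.949
```

```text
pos [ 546.3 -346.7  127.9] yaw 2.949 turn 0.0 shift after turn [-0.5  0.8  6.9] F [-0.1 -0.1 -2.3] j6 -2.01
```

{"op": "play_rows", "data": {"targets": [[-1, 0, 0, 3, 0], [-1, 0, 0, 2, 0], [-1, 0, 0, 1, 0], [-1, 0, 0, 0, 0]]}}

```text
t: 33.42
eef_pos: [0.5464, -0.3468, 0.1223]
ee_rot: [3.142, -0.0, 2.949]
contact_force: [0.2, -0.8, -1.6]
gripper_width: 0.177
grip_force: 89.5
```

{"op": "play_rows", "data": {"targets": [[-1, 0, 0, 1, 0], [-1, 0, 0, 1, 0], [-1, 0, 0, 0, 0]]}}

```text
t: 33.8
eef_pos: [0.5465, -0.3469, 0.1208]
ee_rot: [-3.141, 0.0, 2.949]
contact_force: [-0.2, 0.4, 1.7]
gripper_width: 0.177
grip_force: 90.3
```

The flange is on the plate, with the load reversed at z = 120.8 mm. Releasing and rising.

{"op": "play_rows", "data": {"targets": [[-0.3, 0, 0, 0, 0], [-0.3, 0, 0, 0, 0], [-0.3, 0, 0, 0, 0], [-0.3, 0, 0, -5, 0], [-0.3, 0, 0, -15, 0], [-0.3, 0, 0, -30, 0], [-0.3, 0, 0, -50, 0], [-0.3, 0, 0, -50, 0], [-0.3, 0, 0, 0, 0]]}}

```text
t: 34.92
eef_pos: [0.5491, -0.3487, 0.2774]
ee_rot: [-3.136, 0.011, 2.949]
contact_force: [0.3, 0.7, 0.0]
gripper_width: 0.351
grip_force: 0.0
```

{"op": "play_rows", "data": {"targets": [[-0.3, 50, 0, -10, 0], [-0.3, 50, 0, -10, 0], [-0.3, 40, 0, 0, 0], [-0.3, 0, 0, 0, 0], [-0.3, 0, 0, 0, 0]]}}

```text
t: 35.55
eef_pos: [0.4094, -0.3203, 0.2906]
ee_rot: [-3.141, 0.001, 2.949]
contact_force: [0.3, -0.1, -0.6]
gripper_width: 0.348
grip_force: 0.0
```

```bash
python3 - <<'E'
from h import *
from station import r
o=r.get_obs(); print(o["eef_pos"],o["gripper_width"],o["t"])
A=r.read_camera("scene")["img"]; a=cv2.imread("pics/scene0.png")
cv2.imwrite("pics/sE.png",A)
d=cv2.absdiff(A,a).max(2)[110:185,268:334]
print((d>45).sum()); ys,xs=np.where(d>45); print(np.unique(ys+110,return_counts=True)[1] if len(ys) else 0)
def black(i): 
    g=cv2.cvtColor(i,cv2.COLOR_BGR2GRAY)[122:150,285:304]; ys,xs=np.where(g<40); return len(ys),xs.mean()+285,ys.mean()+122,ys.min()+122,xs.min()+285,xs.max()+285
print(black(a),black(A))
def flange(i):
    g=cv2.cvtColor(i,cv2.COLOR_BGR2GRAY)[138:152,280:304]; m=g>115; ys,xs=np.where(m); return len(ys),xs.mean()+280,ys.mean()+138,xs.min()+280,xs.max()+280,ys.max()+138
print(flange(a),flange(A))
def sq(i):
    g=cv2.cvtColor(i,cv2.COLOR_BGR2GRAY)[148:162,304:326]; ys,xs=np.where(g>115); return len(ys),xs.mean()+304,ys.mean()+148
print(sq(a),sq(A))
E
```

```text
[ 0.4094094  -0.32027161  0.29060245] 0.3475883471533811 35.55
448
[ 4  4  2 10 15 19 20 23 24 23 23 23 23 23 21 23 22 22 20 17 13 10  8  5
  5  5  6  6  6  6  4  1  1  1  1  1  2  2  2  1  1]
(88, np.float64(295.07954545454544), np.float64(137.07954545454547), np.int64(132), np.int64(290), np.int64(300)) (80, np.float64(295.1125), np.float64(137.2875), np.int64(132), np.int64(290), np.int64(299))
(66, np.float64(291.6969696969697), np.float64(142.78787878787878), np.int64(280), np.int64(303), np.int64(147)) (79, np.float64(291.55696202531647), np.float64(143.0253164556962), np.int64(280), np.int64(303), np.int64(151))
(116, np.float64(315.48275862068965), np.float64(153.99137931034483)) (125, np.float64(315.216), np.float64(154.088))
```

The key looks the same as at the start to within 0.3 px, so it is seated and upright, and the square key hasn't moved.

```bash
python3 -c "
from station import r
print(r.sign_off())"
```

```text
the job is handed in; nothing more can be done
None
```

I handed the job in at about 36 s: the bolt is fully home, both screws are turned to their stops, and the bladed key hangs upright back in its hole; the judge gave no verdict, so these are my own checks.

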